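Fit and hold a bayonet brush cap

ROBOT

A 6-joint arm with a two-finger parallel gripper is mounted at the origin on a cart in front of the work surface, level with it; the furniture and walls round the work are solid. World frame = base frame: x ahead of the robot, y to its left, z up, the work surface at z = 0. Lengths are in mm, angles in rad, forces in N, time in s.
With the tool pointing down it reaches from about 300 to 775 mm from the base axis. Payload 14.6 kg.
Tool frame: the origin (TCP) lies between the finger pads; the fingertips stand 25 mm ahead of it and the grasp point (between the pads) lies 6 mm ahead of it; z points along the fingers, y is the line along which they close (so a half turn about z gives the same grasp; the last joint's range is limited). The gripper opens to 85 mm and grips with 20 to 120 N. Pads are 22 mm wide; open, the fingers measure 114 mm over their backs; the gripper's body (76 mm by 85 mm) begins 54 mm behind the grasp point. The pads swing forward as they close: fully open they stand 13 mm farther back than shut.
Start: joints at [1.166, 0.3, 1.521, -0, 1.321, -0.067], TCP at [182.274, 518.908, 256.281] pointing down, gripper open.
Joint ranges: [-3.03, 3.03], [-0.79, 2.21], [0.23, 2.52], [-1.04, 4.18], [0, 3.07], [-2.55, 2.55]. Speed limits (rad/s): [2.22, 2.22, 2.57, 3.14, 3.14, 3.14].

INTERFACE

Orientations are given as a rotation vector (axis times angle).
In Python, from workcell import arm gives the robot as it stands. The module is installed in compiled form; this text tells all that it offers.
- The arm moves only by the tool move_arm, never from a script. Its argument "steps" is a list of rows, each an object with "slide": the shift along the tool's x, y, z as a fraction of full scale, a list of three; "angular": the turn, a rotation vector about the tool's x, y, z as a fraction of full scale, a list of three; "grip": the opening, from -1 (shut) to 1 (fully open). A call has 1 to 12 rows; each row is the pose to reach, as a shift and turn from the pose commanded when the call began, along the tool's axes at that moment, turning the shorter way round; what a row does not reach only later rows make up. Full scale, the value 1, is 0.25 m for a shift and pi rad for a turn. A row lasts 1/10 s, in which the tool goes at most 50 mm and 8.59 degrees, less where a joint would pass 70% of its speed; a pose out of reach is approached as far as the arm can. A call with a number of a shift or a turn outside -1 to 1 is refused whole. A call with a gripper value outside its range is refused whole. The fingers move at their own pace and stop on an object; "newtons" is the grip in N (left out, the last holds). Time passes only in rows, so rows that repeat a pose let the fingers close. It gives the time, the measured TCP pose, the force, the opening and the grip force at its end, in the units of the state.
- arm.get_obs(): the state, without advancing time (a new reading comes with each control period).
- arm.get_image(name): name is "scene" or "top" or "wrist"; returns the picture (384x512x3 uint8, blue, green, red); there is no depth.
- arm.get_calibration(name): a dict with "vertical_fov" (degrees; the focal length in pixels is half the picture's height over the tangent of half this angle, whatever the lens; pixels are square), "cx", "cy" (the principal point, pixels), "rvec" (rotation vector, rad) and "tvec" (3), from world to camera coordinates, as OpenCV has them. Camera axes: x right, y down, z forward; pixel columns grow to the right and rows downward; lengths in mm; the calibration is good to about 2 mm. A picture is of the moment at which its call begins: read the wrist's pose just before it. get_calibration takes no time and is no camera call; for the wrist camera it gives the pose at the moment of the call.
- arm.close_job(): hands the job in; it is judged then, once.
The state is a dict: "clock": time; "qpos": joint angles; "qvel": joint speeds; "tau": joint torques, N m; "tool_pos": TCP position; "eef_rot": TCP orientation; "force": force on the tool from outside, world axes, zero at the start; "moment": the same for the moment, N m; "width": opening from 0.0 (shut) to 1.0 (fully open); "finger_force": force on a finger pad.
Only numpy, scipy, OpenCV 4.12 (cv2) and the standard library are available. Lean on these libraries where they do the work, as an engineer would, in place of code of your own. Each camera call takes 0.05 s, during which the arm holds its last target. There are 200 camera calls.

TASK

Fit the red brush cap to the brush holder on the fixture: set its two lugs into the collar's slots, press it down against the spring until its flange lies on the collar, and turn it a quarter turn clockwise (seen from above) to the stop. Finish while still gripping it there, pressed fully down and turned, because its springs turn it back if it is let go before the locking pin is in. Leave the other things on the bench where they are.

Things in the scene. Friction and masses are not known exactly. Their poses are not given: they have to be found in the camera images.
- cap_grip (a point): Middle of the grip bar of the loose red brush cap (54 mm high, 70 to 130 g, standing upright), on its axis, 40 mm above its underside. The bar is 44 mm long along this x, 16 mm thick along y (grip it across these 16 mm), 28 mm high: 14 mm below to 14 mm above this point. Below it, 14 to 20 mm below this point, a round flange 50 mm across. z up.
- cap: The same cap; origin at the centre of its underside, x along grip bar and lugs, z up. Below the flange a brass shank 24 mm across, 20 mm long; at its foot two opposite brass lugs along +x and -x, 8 mm wide, 6 mm high (flush with the underside), reaching 19 mm from the axis. Yellow marks on the flange lie over the lugs.
- collar (a point): Centre of the top face of the aluminium collar on the fixture, 36 mm above the bench; z up. The collar is 8 mm thick, with a hole 28 mm across and two entry slots along this +x and -x, 12 mm wide, reaching 21 mm from the axis; either lug fits either slot. With the cap fully home its flange lies on the collar and cap_grip is 20 mm above this point.
- fixture: The fixed brush holder: grey base plate 120 (x) by 96 by 10 mm, blue round housing 62 mm across with the collar on top. Origin on the bench under the collar's centre, x along the slots; yellow marks show the slots. Under the collar the lugs can turn, clockwise from above only, about 88 degrees to a stop. If let go, springs lift the cap and turn it back.
- spring_plate (a joint): How far the sprung plate inside the holder is pressed down, m. 0 at rest, 10 mm below the collar's top, where the lugs meet it; from 0.004 the lugs are clear below the collar and the cap can turn; about 0.010 with the flange on the collar, the end of the travel. Takes 5 N to start, 10 N when home.
- twist_ring (a joint): How far the ring on the sprung plate is turned clockwise (from above) by the lugs, rad: 0 at rest, 1.35 at the stop. The lugs meet it after about 0.19 rad of the cap's own turn, so at the stop the cap has turned about 1.54. Torsion spring: 0.03 N m at first, 0.14 N m at the stop, plus friction.
- solder_spool: Bystander, to be left where it is: spool of solder with blue flanges, 60x55x50 mm; origin at its underside.
- pulley: Bystander, to be left where it is: grey grooved pulley lying flat, 56 mm wide, 28 mm high; origin at its underside.
- carbon_brush_1: Bystander, to be left where it is: small black carbon brush with copper pigtail, 8x46x8 mm; origin at its underside.
- carbon_brush_2: Bystander, to be left where it is: second such carbon brush; origin at its underside.
- bit_ratchet: Bystander, to be left where it is: bright steel ratchet lying flat, 26x148x20 mm; origin at its underside.
- tape_roll: Bystander, to be left where it is: roll of black insulating tape lying flat, 66 mm wide, 19 mm high; origin at its underside.
Not all that is in view belongs to the job. What is shaped like the cap but black, green or white is not meant.

How it is judged:
By the outcome, as a careful person would: the job done as asked, in the order asked, and still so for the second after the job is handed in, while the arm keeps its last pose, push and grip.
It also fails if it takes over 38 s, if anything falls off the work surface, if the arm or the gripper's body presses on something with over 40 N, if the wrist force passes 120 N, or if a joint passes its speed limit or range.

## Working session

There is one attempt and no reset: what is moved stays moved. The work goes in short steps, Python scripts to look and compute and a tool call to move; the robot and the scene stay as the last step left them, time stands still between calls to the robot, and variables do not carry over. Pictures are saved under pics/ and viewed, at most 10 in all, crops included, and the job is handed in when it is done.

Besides the shell and the picture viewer there is one more tool, called after ">>>" as name(argument=value, ...), one argument or row to a line, values as JSON. move_arm: Moves the arm, as the interface text tells. Its arguments: {"type":"object","properties":{"steps":{"type":"array"},"newtons":{"type":"number"}},"required":["steps"]}

```bash
mkdir -p pics; cat > h.py <<'E'
import numpy as np, cv2
from workcell import arm
def cal(n):
    c=arm.get_calibration(n); f=192/np.tan(np.radians(c["vertical_fov"])/2)
    return f,c["cx"],c["cy"],cv2.Rodrigues(np.array(c["rvec"],float))[0],np.array(c["tvec"],float).ravel()
def ray(c,u,v,z):
    f,cx,cy,R,t=c; o=-R.T@t; d=R.T@np.array([(u-cx)/f,(v-cy)/f,1]); return o+d*(z-o[2])/d[2]
def proj(c,p):
    f,cx,cy,R,t=c; q=R@np.array(p,float)+t; return np.array([cx+f*q[0]/q[2],cy+f*q[1]/q[2]])
E
python3 - <<'E'
from h import *
a=[]
for n in("scene","top","wrist"):
    im=arm.get_image(n); cv2.imwrite(f"pics/{n}0.png",im); c=cal(n); print(n,c[0],-c[3].T@c[4],c[3][2])
print(arm.get_obs())
E
```

```text
scene 467.76793860486725 [-117.37320793 1127.98862288  743.78285455] [ 0.44506827 -0.76427704 -0.46668495]
top 421.4536799691207 [ 395.24180282    4.52971169 1331.82758895] [ 0.09085248 -0.00304606 -0.9958597 ]
wrist 275.258541330079 [111.28212943 543.1610755  372.91988219] [ 0.27415972 -0.09786183 -0.95669196]
{'clock': 0.15, 'qpos': array([ 1.16639540e+00,  3.00333536e-01,  1.52144508e+00,  2.53284458e-05,
        1.32067462e+00, -6.65990133e-02]), 'qvel': array([-0.00244454, -0.0012532 , -0.00243425, -0.00181783,  0.0019622 ,
       -0.00092784]), 'tau': array([ 2.49422028e-04, -5.43664062e+01, -3.61880350e+01, -8.11604446e-05,
        3.23240696e-03,  2.02040513e-05]), 'tool_pos': array([182.21458475, 518.77711147, 255.85429974]), 'eef_rot': array([-5.28070651e-01, -3.09666475e+00,  1.30540036e-03]), 'force': array([-0.27862714, -0.47183034, -0.54407938]), 'moment': array([ 0.02044836,  0.00069829, -0.0264007 ]), 'finger_force': 0.0, 'width': 1.0022089662894804}
```

View pics/top0.png

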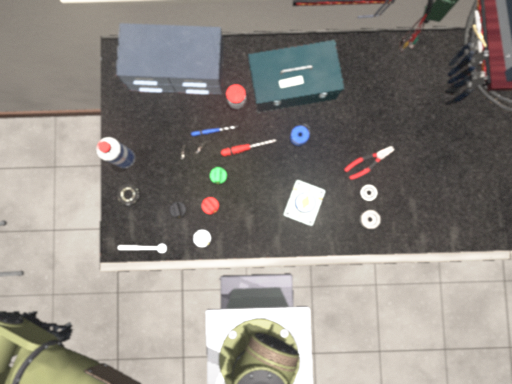

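View pics/scene0.png

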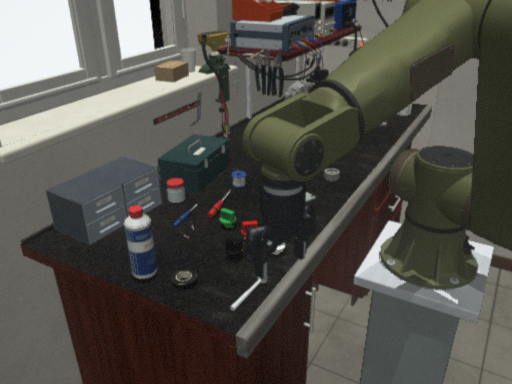

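The top view shows the red cap at about (210,205) and the fixture, a light base plate, at (304,202). The green cap is at (218,175), the white at (202,238) and the black at (178,210). In the scene view the red cap is at (250,229), partly hidden by the gripper.

```bash
python3 - <<'E'
from h import *
im=cv2.imread("pics/top0.png"); c=cal("top")
print(ray(c,210,205,35),ray(c,304,202,20))
o=arm.get_obs(); R=cv2.Rodrigues(o["eef_rot"])[0]; print(R.round(3))
w=cal("wrist"); print("cam in tool", R.T@(-w[3].T@w[4]-o["tool_pos"]), (w[3]@R).round(3))
cr=im[130:260,150:400]; cv2.imwrite("pics/topc.png",cv2.resize(cr,None,fx=3,fy=3,interpolation=2))
E
```

```text
[472.54336829 137.44345031  35.        ] [ 474.27073454 -154.15123869   20.        ]
[[-0.943  0.331 -0.   ]
 [ 0.331  0.943 -0.001]
 [ 0.    -0.001 -1.   ]]
cam in tool [  75.01449222   -0.6028951  -117.05897654] [[ 0.001  1.     0.001]
 [-0.957  0.001 -0.291]
 [-0.291 -0.001  0.957]]
```

View pics/topc.png

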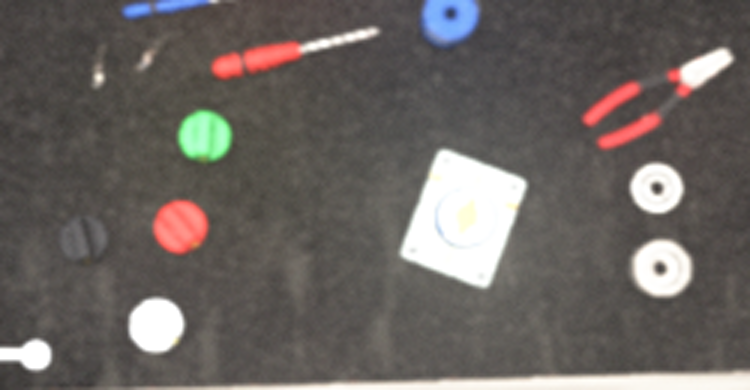

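View pics/wrist0.png

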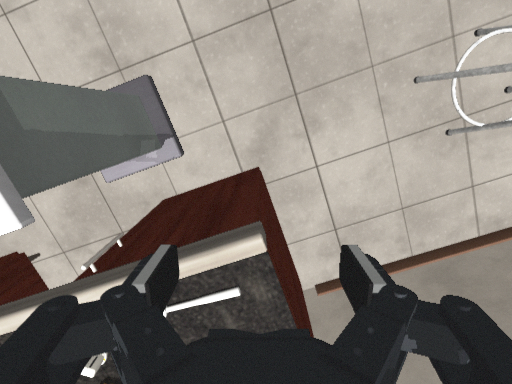

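The crop shows the red cap's bar running from (160,208) to (200,245), with a yellow mark at (200,245). The fixture is centred at about (465,217), with yellow marks near (432,175) and (512,207). In the wrist view only the bench edge is in sight, so I'll go and hover over the cap.

>>> move_arm(
  steps=[
    {"slide": [-0.4, -0.26, 0], "angular": [0, 0, 0.16], "grip": 1},
    {"slide": [-0.8, -0.528, 0], "angular": [0, 0, 0.317], "grip": 1},
    {"slide": [-0.8, -0.528, 0], "angular": [0, 0, 0.317], "grip": 1},
    {"slide": [-0.8, -0.528, 0], "angular": [0, 0, 0.317], "grip": 1},
    {"slide": [-0.8, -0.528, 0], "angular": [0, 0, 0.317], "grip": 1},
    {"slide": [-0.8, -0.528, 0], "angular": [0, 0, 0.317], "grip": 1},
    {"slide": [-0.8, -0.528, 0], "angular": [0, 0, 0.317], "grip": 1},
  ],
)

```text
clock: 0.85
tool_pos: [327.9, 327.1, 256.3]
eef_rot: [-1.953, -2.46, 0.0]
force: [0.8, -0.5, 0.1]
width: 1.001
finger_force: 0.0
```

```bash
cat >> h.py <<'E'
def yaw(o): R=cv2.Rodrigues(o["eef_rot"])[0]; return np.arctan2(R[1,0],R[0,0])
def goto(p,y=None):
    o=arm.get_obs(); R=cv2.Rodrigues(o["eef_rot"])[0]
    print("slide",(R.T@(np.array(p)-o["tool_pos"])/250).round(3),"angz",None if y is None else round(-((y-yaw(o)+np.pi)%(2*np.pi)-np.pi)/np.pi,3),"tilt",R[:,2].round(4))
E
python3 -c "
from h import *
o=arm.get_obs();print(o['tool_pos'],yaw(o),o['qpos'],o['clock']);goto([472,137,220],0.82)"
```

```text
[327.92065358 327.09197839 256.27328892] 1.799545081185684 [7.05024848e-01 1.05200379e-01 1.75517822e+00 8.92229239e-06
 1.28128901e+00 4.76273547e-01] 0.85
slide [-0.871  0.389  0.145] angz 0.312 tilt [-1.e-04 -0.e+00 -1.e+00]
```

>>> move_arm(
  steps=[
    {"slide": [-0.43, 0.19, 0.07], "angular": [0, 0, 0.16], "grip": 1},
    {"slide": [-0.871, 0.389, 0.145], "angular": [0, 0, 0.312], "grip": 1},
    {"slide": [-0.871, 0.389, 0.145], "angular": [0, 0, 0.312], "grip": 1},
    {"slide": [-0.871, 0.389, 0.145], "angular": [0, 0, 0.312], "grip": 1},
    {"slide": [-0.871, 0.389, 0.145], "angular": [0, 0, 0.312], "grip": 1},
    {"slide": [-0.871, 0.389, 0.145], "angular": [0, 0, 0.312], "grip": 1},
    {"slide": [-0.871, 0.389, 0.145], "angular": [0, 0, 0.312], "grip": 1},
    {"slide": [-0.871, 0.389, 0.145], "angular": [0, 0, 0.312], "grip": 1},
  ],
)

```text
clock: 1.65
tool_pos: [472.9, 139.0, 219.8]
eef_rot: [-2.877, -1.261, 0.001]
force: [-0.7, -0.8, 0.7]
width: 1.001
finger_force: 0.0
```

```bash
python3 - <<'E'
from h import *
o=arm.get_obs();print(o['tool_pos'],yaw(o),o['clock'])
c=cal("wrist");im=arm.get_image("wrist");cv2.imwrite("pics/w1.png",im);np.savez("w1.npz",R=c[3],t=c[4],f=c[0],cx=c[1],cy=c[2])
print(proj(c,[472,137,26]))
E
```

```text
[472.91933833 138.97268841 219.75384117] 0.8259136934129556 1.65
[259.53502768 180.08987065]
```

View pics/w1.png

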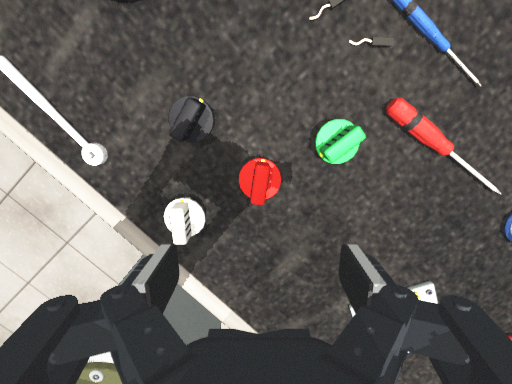

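The wrist view shows the red cap's flange at about (260,179), its yellow mark at (263,160), and the bar end near (258,200).

```bash
cat >> h.py <<'E'
from scipy.optimize import least_squares
def cast(c,P,z): return np.array([ray(c,u,v,z)[:2] for u,v in P])
def circ(P,r): 
    f=lambda p:np.hypot(*(P-p).T)-r
    s=least_squares(f,P.mean(0),loss="soft_l1",f_scale=0.7); return s.x,np.median(abs(f(s.x)))
E
python3 - <<'E'
from h import *
d=np.load("w1.npz"); c=(float(d["f"]),float(d["cx"]),float(d["cy"]),d["R"],d["t"])
im=cv2.imread("pics/w1.png"); hsv=cv2.cvtColor(im,cv2.COLOR_BGR2HSV)
H,S,V=cv2.split(hsv); roi=np.zeros_like(H); roi[145:215,225:295]=1
red=((H<8)|(H>172))&(S>120)&(V>60)&(roi>0); yel=(H>15)&(H<38)&(S>120)&(V>100)&(roi>0)
m=((red|yel)*255).astype(np.uint8)
k=max(cv2.findContours(m,0,1)[0],key=cv2.contourArea)[:,0].astype(float)
x,e=circ(cast(c,k,26),25); print("centre",x,e)
vy,ux=np.nonzero(yel); print("yel",ux.mean(),vy.mean(),len(ux)); 
for z in(26,): 
    p=ray(c,ux.mean(),vy.mean(),z)[:2]; print(p,"ang",np.arctan2(*(p-x)[::-1]))
cv2.imwrite("pics/w1c.png",cv2.resize(im[150:212,228:292],None,fx=9,fy=9,interpolation=2))
E
```

```text
centre [472.43490621 137.52182088] 0.4365045853692422
yel 262.5 160.0 12
[490.33002153 151.96911453] ang 0.6791955221437072
```

View pics/w1c.png

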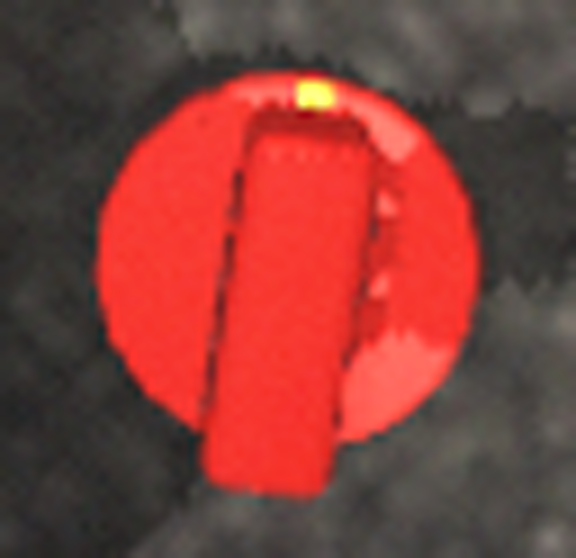

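The crop shows the bar top from its upper end midpoint (310,138) to its lower end midpoint (268,480). The mark is at (315,95).

```bash
python3 - <<'E'
from h import *
d=np.load("w1.npz"); c=(float(d["f"]),float(d["cx"]),float(d["cy"]),d["R"],d["t"])
a=ray(c,310/9+227.5,138/9+149.5,54);b=ray(c,268/9+227.5,480/9+149.5,54)
print(a,b,(a+b)/2,np.hypot(*(a-b)[:2]),np.arctan2(*(a-b)[1::-1]))
th=np.arctan2(*(a-b)[1::-1])
goto([472,137.3,34+6],th)
o=arm.get_obs();print(yaw(o),o['qpos'][5])
E
```

```text
[489.40144883 152.35639384  54.        ] [457.63659849 125.10427781  54.        ] [473.51902366 138.73033582  54.        ] 41.85311869670296 0.7090816371259441
slide [-0.008  0.003  0.72 ] angz 0.038 tilt [-4.e-04 -1.e-04 -1.e+00]
0.8295370316676829 0.9532383903257869
```

>>> move_arm(
  steps=[
    {"slide": [-0.003, 0.003, 0.2], "angular": [0, 0, 0.041], "grip": 1},
    {"slide": [-0.003, 0.003, 0.4], "angular": [0, 0, 0.041], "grip": 1},
    {"slide": [-0.003, 0.003, 0.53], "angular": [0, 0, 0.041], "grip": 1},
    {"slide": [-0.003, 0.003, 0.62], "angular": [0, 0, 0.041], "grip": 0.2},
    {"slide": [-0.003, 0.003, 0.66], "angular": [0, 0, 0.041], "grip": 0.0},
    {"slide": [-0.003, 0.003, 0.66], "angular": [0, 0, 0.041], "grip": -0.2},
    {"slide": [-0.003, 0.003, 0.66], "angular": [0, 0, 0.041], "grip": -0.3},
  ],
  newtons=40,
)

```text
clock: 2.4
tool_pos: [473.5, 138.5, 56.1]
eef_rot: [2.951, 1.077, 0.002]
force: [-0.2, -0.4, 0.6]
width: 0.352
finger_force: 0.0
```

```bash
python3 - <<'E'
from h import *
o=arm.get_obs();print(o['tool_pos'],yaw(o),o['width'],o['force'])
c=cal("wrist");im=arm.get_image("wrist");cv2.imwrite("pics/w2.png",im)
print([proj(c,[472.8,137.9,z]) for z in(26,54)])
goto([472.8,137.9,55],0.70)
E
```

```text
[473.47211503 138.45606276  56.08818535] 0.7000547096235981 0.351859589687226 [-0.2457453  -0.36799438  0.62871029]
[array([258.95088544, 243.79424931]), array([259.0659339 , 269.72806582])]
slide [-0.004 -0.001  0.005] angz -0.0 tilt [ 2.e-03  4.e-04 -1.e+00]
```

View pics/w2.png

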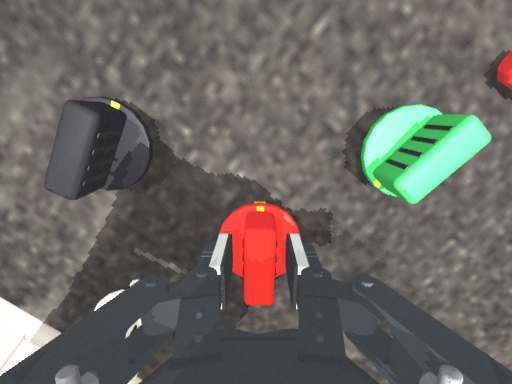

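The pads straddle the red bar at (260,255), parallel to it, with the mark at (260,208). I'll close and lift.

>>> move_arm(
  steps=[
    {"slide": [-0.003, 0, 0.004], "angular": [0, 0, 0], "grip": -1},
    {"slide": [-0.003, 0, 0.004], "angular": [0, 0, 0], "grip": -1},
    {"slide": [-0.003, 0, 0.004], "angular": [0, 0, 0], "grip": -1},
    {"slide": [-0.003, 0, 0.004], "angular": [0, 0, 0], "grip": -1},
    {"slide": [-0.003, 0, -0.1], "angular": [0, 0, 0], "grip": -1},
    {"slide": [-0.003, 0, -0.3], "angular": [0, 0, 0], "grip": -1},
    {"slide": [-0.003, 0, -0.5], "angular": [0, 0, 0], "grip": -1},
    {"slide": [-0.003, 0, -0.5], "angular": [0, 0, 0], "grip": -1},
  ],
  newtons=90,
)

```text
clock: 3.25
tool_pos: [474.6, 138.2, 187.0]
eef_rot: [2.95, 1.076, 0.018]
force: [-0.1, -0.4, -1.5]
width: 0.166
finger_force: 88.0
```

```bash
python3 - <<'E'
from h import *
o=arm.get_obs();print(o['tool_pos'],yaw(o),o['width'],o['force'],o['finger_force'])
# hover beside the fixture: fixture ~40mm ahead along tool +x
for y in(0.70,1.19): 
    print(y); goto([474-45*np.cos(y),-154-45*np.sin(y),190],y)
E
```

```text
[474.62126638 138.22058123 186.97281145] 0.6993005638932015 0.16630905247490563 [-0.0842758  -0.42786379 -1.50587421] 87.95790910720825
0.7
slide [-0.934  0.893 -0.017] angz -0.0 tilt [ 0.0111  0.0023 -0.9999]
1.19
slide [-0.913  0.978 -0.016] angz -0.156 tilt [ 0.0111  0.0023 -0.9999]
```

>>> move_arm(
  steps=[
    {"slide": [-0.3, 0.3, 0], "angular": [0, 0, -0.05], "grip": -1},
    {"slide": [-0.6, 0.6, 0], "angular": [0, 0, -0.1], "grip": -1},
    {"slide": [-0.92, 0.97, 0], "angular": [0, 0, -0.156], "grip": -1},
    {"slide": [-0.92, 0.97, 0], "angular": [0, 0, -0.156], "grip": -1},
    {"slide": [-0.92, 0.97, 0], "angular": [0, 0, -0.156], "grip": -1},
    {"slide": [-0.92, 0.97, 0], "angular": [0, 0, -0.156], "grip": -1},
    {"slide": [-0.92, 0.97, 0], "angular": [0, 0, -0.156], "grip": -1},
    {"slide": [-0.92, 0.97, 0], "angular": [0, 0, -0.156], "grip": -1},
    {"slide": [-0.92, 0.97, 0], "angular": [0, 0, -0.156], "grip": -1},
    {"slide": [-0.92, 0.97, 0], "angular": [0, 0, -0.156], "grip": -1},
  ],
)

```text
clock: 4.25
tool_pos: [452.3, -195.1, 180.1]
eef_rot: [-2.602, -1.76, -0.0]
force: [-0.2, -0.2, -1.7]
width: 0.173
finger_force: 88.1
```

```bash
python3 - <<'E'
from h import *
o=arm.get_obs();print(o['tool_pos'],yaw(o),o['qvel'].round(3),o['clock'])
c=cal("wrist");im=arm.get_image("wrist");cv2.imwrite("pics/w3.png",im);np.savez("w3.npz",R=c[3],t=c[4],f=c[0],cx=c[1],cy=c[2])
cv2.imwrite("pics/w3b.png",cv2.resize(im[60:330,100:400],None,fx=2.2,fy=2.2,interpolation=2))
print(proj(c,[474,-154,36]))
E
```

```text
[ 452.30027404 -195.11738015  180.07901529] 1.1895163422948607 [ 0.019 -0.002  0.002  0.001 -0.001 -0.002] 4.25
[264.56089033 142.74084044]
```

View pics/w3b.png

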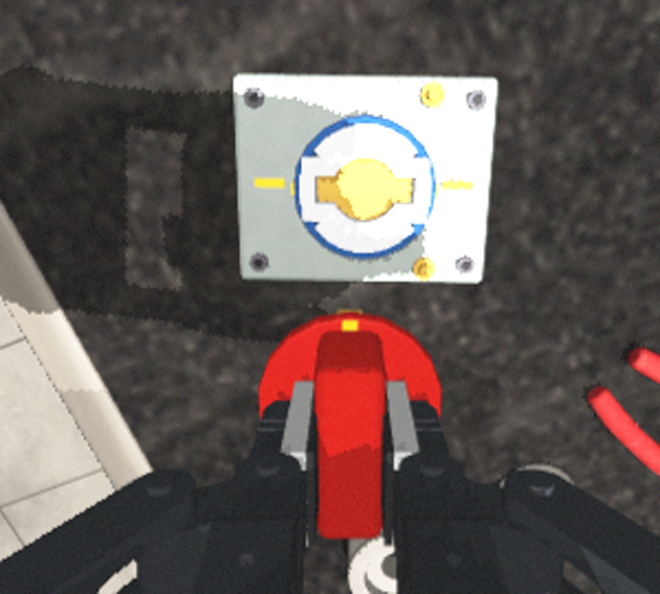

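The enlarged crop, scale 2.2 with offset (100,60), shows the collar centred at about (364,187), i.e. full-image (265,145). The slots and yellow marks lie horizontally, with marks at (270,183) and (456,185), across the held bar. So the tool needs about +90° of yaw.

```bash
cat > fix.py <<'E'
from h import *
def fixture(name):
    d=np.load(name+".npz"); c=(float(d["f"]),float(d["cx"]),float(d["cy"]),d["R"],d["t"])
    im=cv2.imread(f"pics/{name}.png"); H,S,V=cv2.split(cv2.cvtColor(im,cv2.COLOR_BGR2HSV))
    y=((H>12)&(H<38)&(S>70)&(V>90)).astype(np.uint8)*255
    n,l,st,ce=cv2.connectedComponentsWithStats(y)
    for i in range(1,n):
        if st[i,4]<15: continue
        k=max(cv2.findContours((l==i).astype(np.uint8),0,1)[0],key=len)[:,0].astype(float)
        z=36 if st[i,4]>300 else 10
        P=cast(c,k,z).astype(np.float32); r=cv2.minAreaRect(P); b=cv2.boxPoints(r); e=b[1]-b[0];g=b[2]-b[1]
        e=e if np.hypot(*e)>np.hypot(*g) else g
        print(st[i],ce[i].round(1),"z",z,"ctr",np.round(r[0],1),"size",np.round(r[1],1),"ang",round(float(np.arctan2(e[1],e[0])%np.pi),3))
if __name__=="__main__":
    import sys; fixture(sys.argv[1])
E
python3 fix.py w3
```

```text
[291  97  11  12  94] [296.1 102.7] z 10 ctr [ 516.8 -132.1] size [10.   9.7] ang 0.401
[244 132  44  28 815] [265.  145.6] z 36 ctr [ 473.4 -156.4] size [26.2 38.7] ang 2.296
[216 141  14   5  65] [222.6 142.9] z 10 ctr [ 433.2 -140.9] size [ 4.1 13.5] ang 2.761
[301 142  14   4  46] [307.4 143.7] z 10 ctr [ 514.3 -173.9] size [ 3.1 13.4] ang 2.761
[288 177  10  11  79] [292.1 181.6] z 10 ctr [ 485.8 -205.9] size [ 9.9 10.2] ang 2.012
[253 200  12   2  22] [258.5 200.5] z 10 ctr [ 444.5 -212.4] size [ 1.2 12.1] ang 2.761
[255 205   8   6  44] [258.5 207.5] z 10 ctr [ 441.5 -220. ] size [5.8 7.7] ang 2.761
```

```bash
python3 - <<'E'
from h import *
d=np.load("w3.npz"); c=(float(d["f"]),float(d["cx"]),float(d["cy"]),d["R"],d["t"])
im=cv2.imread("pics/w3.png"); H,S,V=cv2.split(cv2.cvtColor(im,cv2.COLOR_BGR2HSV))
m=((((H<8)|(H>172))&(S>120)&(V>60))*255).astype(np.uint8); m[:,:200]=0;m[:,320:]=0;m[:190]=0
k=max(cv2.findContours(m,0,1)[0],key=cv2.contourArea)[:,0].astype(float)
k=k[(k[:,1]<240)]; top=[]
for u in range(222,297,2):
    q=k[abs(k[:,0]-u)<1.5]
    if len(q): top.append([u,q[:,1].min()])
zt=180.1-29
for z in(zt,zt-3):
    x,e=circ(cast(c,np.array(top),z),25); 
    y=1.1895; r=x-[452.3,-195.1]; print(x,e,"along tool x,y",r@[np.cos(y),np.sin(y)],r@[np.sin(y),-np.cos(y)])
p=ray(c,353/2.2+100-.3,325/2.2+60-.3,zt);print(p)
goto([473.6,-156.8,120],2.755)
E
```

```text
[ 470.11528078 -151.94054408] 3.679931336707929 along tool x,y 46.68936791481594 0.47517131940077956
[ 469.72019896 -152.95899588] 3.774260403073116 along tool x,y 45.597038821036904 0.4874534540141547
[ 460.82460401 -174.3536242   151.1       ]
slide [0.173 0.022 0.241] angz -0.498 tilt [ 1.e-04  1.e-04 -1.e+00]
```

>>> move_arm(
  steps=[
    {"slide": [0.173, 0.022, 0.1], "angular": [0, 0, -0.25], "grip": -1},
    {"slide": [0.173, 0.022, 0.2], "angular": [0, 0, -0.498], "grip": -1},
    {"slide": [0.173, 0.022, 0.24], "angular": [0, 0, -0.498], "grip": -1},
    {"slide": [0.173, 0.022, 0.24], "angular": [0, 0, -0.498], "grip": -1},
    {"slide": [0.173, 0.022, 0.24], "angular": [0, 0, -0.498], "grip": -1},
    {"slide": [0.173, 0.022, 0.24], "angular": [0, 0, -0.498], "grip": -1},
    {"slide": [0.173, 0.022, 0.24], "angular": [0, 0, -0.498], "grip": -1},
    {"slide": [0.173, 0.022, 0.24], "angular": [0, 0, -0.498], "grip": -1},
    {"slide": [0.173, 0.022, 0.24], "angular": [0, 0, -0.498], "grip": -1},
    {"slide": [0.173, 0.022, 0.24], "angular": [0, 0, -0.498], "grip": -1},
    {"slide": [0.173, 0.022, 0.24], "angular": [0, 0, -0.498], "grip": -1},
    {"slide": [0.173, 0.022, 0.24], "angular": [0, 0, -0.498], "grip": -1},
  ],
)

```text
clock: 5.5
tool_pos: [473.7, -156.6, 120.2]
eef_rot: [0.601, 3.083, 0.0]
force: [0.5, 0.0, -0.9]
width: 0.167
finger_force: 88.0
```

```bash
python3 - <<'E'
from h import *
o=arm.get_obs();print(o['tool_pos'],yaw(o),o['qpos'].round(3),o['clock'],o['moment'],o['force'])
c=cal("wrist");im=arm.get_image("wrist");cv2.imwrite("pics/w4.png",im);np.savez("w4.npz",R=c[3],t=c[4],f=c[0],cx=c[1],cy=c[2])
cv2.imwrite("pics/w4b.png",cv2.resize(im[60:330,100:400],None,fx=2.2,fy=2.2,interpolation=2))
a=proj(c,[433.2,-140.9,10]);b=proj(c,[514.3,-173.9,10]);print(a,b)
goto([473.6,-156.8,120],2.755)
E
python3 fix.py w4
```

```text
[ 473.74334873 -156.59910999  120.20490025] 2.7563465459913585 [-0.393  0.351  1.8    0.     0.99  -1.578] 5.5 [-2.45995896e-05  2.41869874e-02  3.41894182e-02] [ 0.49357816  0.00731437 -0.89802469]
[258.75112867 152.4175641 ] [258.56269323 248.30334207]
slide [ 0.    -0.     0.001] angz -0.0 tilt [ 2.e-04 -1.e-04 -1.e+00]
[257 144   5  17  85] [259. 152.] z 10 ctr [ 433.  -140.6] size [ 3.3 13.1] ang 2.757
[256 169   7   6  41] [259.1 171.6] z 10 ctr [ 448.1 -146.7] size [5.1 4.3] ang 1.186
[244 187  30  17 282] [258.7 195.4] z 10 ctr [ 467.1 -154.9] size [25.2 14.4] ang 1.186
[255 205   8   6  44] [258.5 207.5] z 10 ctr [ 477.6 -159.1] size [6.1 4.6] ang 1.186
[208 229  11  12  95] [213.4 234.4] z 10 ctr [ 486.1 -206.8] size [ 8.7 10.9] ang 2.564
[299 230  10  12  83] [303.5 234.9] z 10 ctr [ 517.3 -131.1] size [ 7.8 10.8] ang 2.891
```

View pics/w4b.png

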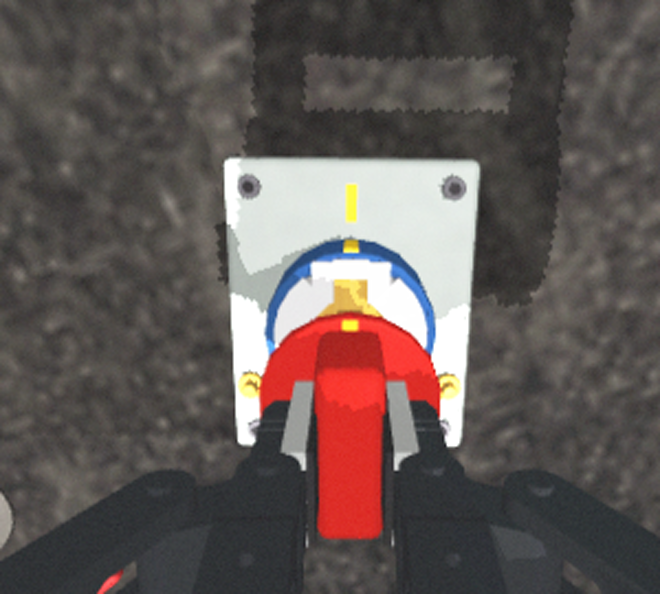

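The cap's mark at (350,325), the slot at (350,290) and the plate mark at (350,200) line up on one column. I'll go down to just above the sprung plate.

>>> move_arm(
  steps=[
    {"slide": [0.002, 0, 0.06], "angular": [0, 0, 0], "grip": -1},
    {"slide": [0.002, 0, 0.1], "angular": [0, 0, 0], "grip": -1},
    {"slide": [0.002, 0, 0.12], "angular": [0, 0, 0], "grip": -1},
    {"slide": [0.002, 0, 0.135], "angular": [0, 0, 0], "grip": -1},
    {"slide": [0.002, 0, 0.148], "angular": [0, 0, 0], "grip": -1},
    {"slide": [0.002, 0, 0.148], "angular": [0, 0, 0], "grip": -1},
  ],
  newtons=110,
)

```text
clock: 6.15
tool_pos: [473.0, -157.6, 82.9]
eef_rot: [-0.606, -3.082, -0.0]
force: [-0.2, 0.6, -0.7]
width: 0.164
finger_force: 110.8
```

>>> move_arm(
  steps=[
    {"slide": [0, 0, 0.012], "angular": [0, 0, 0], "grip": -1},
    {"slide": [0, 0, 0.024], "angular": [0, 0, 0], "grip": -1},
    {"slide": [0, 0, 0.036], "angular": [0, 0, 0], "grip": -1},
    {"slide": [0, 0, 0.044], "angular": [0, 0, 0], "grip": -1},
    {"slide": [0, 0, 0.044], "angular": [0, 0, 0], "grip": -1},
    {"slide": [0, 0, 0.044], "angular": [0, 0, 0], "grip": -1},
  ],
)

```text
clock: 6.75
tool_pos: [473.5, -157.8, 72.6]
eef_rot: [0.606, 3.081, -0.0]
force: [-1.4, 0.5, 7.2]
width: 0.169
finger_force: 112.1
```

>>> move_arm(
  steps=[
    {"slide": [0, 0, 0.004], "angular": [0, 0, 0], "grip": -1},
    {"slide": [0, 0, 0.008], "angular": [0, 0, 0], "grip": -1},
    {"slide": [0, 0, 0.008], "angular": [0, 0, 0], "grip": -1},
    {"slide": [0, 0, 0.008], "angular": [0, 0, 0], "grip": -1},
  ],
)

```text
clock: 7.15
tool_pos: [473.5, -157.8, 71.5]
eef_rot: [0.606, 3.081, -0.001]
force: [-7.9, 2.8, 21.3]
width: 0.161
finger_force: 114.7
```

Flange is down (z force jumped to about 21 N). I'll ease the 8 N side load and turn clockwise.

>>> move_arm(
  steps=[
    {"slide": [0.002, 0, 0], "angular": [0, 0, 0.04], "grip": -1},
    {"slide": [0.003, 0, 0], "angular": [0, 0, 0.08], "grip": -1},
    {"slide": [0.003, 0, 0], "angular": [0, 0, 0.12], "grip": -1},
    {"slide": [0.003, 0, 0], "angular": [0, 0, 0.16], "grip": -1},
    {"slide": [0.003, 0, 0], "angular": [0, 0, 0.2], "grip": -1},
    {"slide": [0.003, 0, 0], "angular": [0, 0, 0.24], "grip": -1},
    {"slide": [0.003, 0, 0], "angular": [0, 0, 0.24], "grip": -1},
  ],
)

```text
clock: 7.85
tool_pos: [473.5, -157.5, 71.5]
eef_rot: [1.702, 2.637, 0.002]
force: [-0.0, 2.8, 15.9]
width: 0.163
finger_force: 113.7
```

```bash
python3 -c "
from h import *
o=arm.get_obs();print(o['tool_pos'],yaw(o),o['force'],o['moment'],o['qpos'][5],o['width'])"
```

```text
[ 473.50730665 -157.52486307   71.53436257] 1.9950223694293034 [-1.35663911e-02  2.75910308e+00  1.58536759e+01] [ 0.66080331  0.21470421 -0.02169825] -0.8192865195071337 0.16278424343451195
```

>>> move_arm(
  steps=[
    {"slide": [0, 0, 0.001], "angular": [0, 0, 0.04], "grip": -1},
    {"slide": [0, 0, 0.002], "angular": [0, 0, 0.08], "grip": -1},
    {"slide": [0, 0, 0.002], "angular": [0, 0, 0.12], "grip": -1},
    {"slide": [0, 0, 0.002], "angular": [0, 0, 0.16], "grip": -1},
    {"slide": [0, 0, 0.002], "angular": [0, 0, 0.2], "grip": -1},
    {"slide": [0, 0, 0.002], "angular": [0, 0, 0.23], "grip": -1},
    {"slide": [0, 0, 0.002], "angular": [0, 0, 0.24], "grip": -1},
    {"slide": [0, 0, 0.002], "angular": [0, 0, 0.24], "grip": -1},
  ],
)

```text
clock: 8.65
tool_pos: [474.1, -157.8, 71.6]
eef_rot: [2.549, 1.829, 0.005]
force: [1.0, 3.5, 18.4]
width: 0.162
finger_force: 114.1
```

```bash
python3 -c "
from h import *
o=arm.get_obs();print(o['tool_pos'],yaw(o),o['force'],o['moment'],o['qpos'][5],o['width'])"
```

```text
[ 474.13266966 -157.76873963   71.55434333] 1.2443968677296782 [ 1.01002613  3.47825854 18.3741953 ] [ 0.56257963 -0.14008226  0.09773076] -0.06865685739333618 0.16190720766130062
```

>>> move_arm(
  steps=[
    {"slide": [0, 0, 0], "angular": [0, 0, 0.006], "grip": -1},
    {"slide": [0, 0, 0], "angular": [0, 0, 0.012], "grip": -1},
    {"slide": [0, 0, 0], "angular": [0, 0, 0.012], "grip": -1},
  ],
)

```text
clock: 8.95
tool_pos: [474.1, -157.8, 71.5]
eef_rot: [2.583, 1.781, 0.005]
force: [1.5, 3.2, 18.2]
width: 0.165
finger_force: 114.1
```

```bash
python3 -c "
from h import *
o=arm.get_obs();print(yaw(o),o['force'],o['moment'],o['qpos'][5],o['width'])"
```

```text
1.2073880988932033 [ 1.4526098   3.21069693 18.16486422] [ 0.54430367 -0.11240638  0.13417936] -0.03160940023706609 0.16465124538730214
```

>>> move_arm(
  steps=[
    {"slide": [0, 0, 0.001], "angular": [0, 0, 0.006], "grip": -1},
    {"slide": [0, 0, 0.002], "angular": [0, 0, 0.012], "grip": -1},
    {"slide": [0, 0, 0.002], "angular": [0, 0, 0.012], "grip": -1},
  ],
)

```text
clock: 9.25
tool_pos: [474.3, -157.8, 71.5]
eef_rot: [2.615, 1.733, 0.005]
force: [-1.0, 3.5, 25.9]
width: 0.163
finger_force: 115.2
```

```bash
python3 -c "
from h import *
o=arm.get_obs();print(yaw(o),o['force'],o['moment'],o['qpos'][5],o['width'])"
```

```text
1.170309131592259 [-0.97362212  3.46561688 25.88603986] [0.72075286 0.28549972 0.44097248] 0.0057527950091275535 0.16339212868797015
```

The moment jumped from 0.13 to 0.44 N·m, which is the stop. One last look.

```bash
python3 - <<'E'
from h import *
im=arm.get_image("wrist");cv2.imwrite("pics/w5.png",cv2.resize(im[60:330,100:400],None,fx=2.2,fy=2.2,interpolation=2))
E
```

```text
(no output)
```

View pics/w5.png

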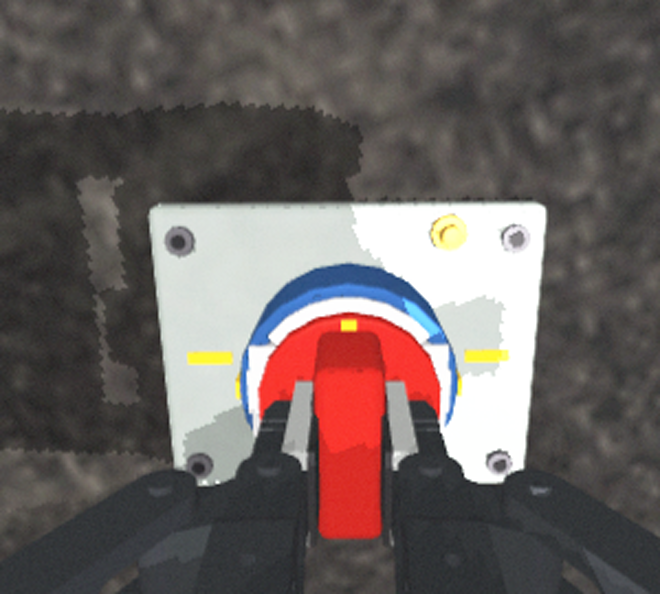

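The cap's flange lies on the collar, and its mark at (348,325) is a quarter turn from the slot marks at (210,357) and (487,355). I'll hand it in.

```bash
python3 -c "
from workcell import arm
print(arm.close_job())"
```

```text
the job is handed in; nothing more can be done
None
```

The red cap is in the holder, pressed down until its flange lies on the collar, turned clockwise to the stop and still gripped there; I handed the job in at about 9.3 s and saw no verdict.

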